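# Try the lid stay of the paper chest

## Task

The folding stay of the plywood paper chest has just been refitted: try it before class. Raise the chest's lid until the stay locks straight and let go, so that for a moment the stay alone holds the lid up; then press the stay's knee down to unlock it, let the lid come down until it is fully shut, and leave it.

Things in the scene. Friction and masses are not known exactly. Their poses are not given: they have to be found in the camera images.
- lid_handle (a point): Centre of the lid's pull, a wooden barrel 36 mm long, 18 thick, 32 mm before the lid's front edge; it may turn between fingers on its flat ends. Axes turn with the lid; shut: x level to the back, y left along the barrel, z up. Hinge line: along y, 232 mm along +x, 7 mm below. Chest fixed, plywood, 200 deep, 180 wide, 110 high, lid 14 mm. A smaller box has a like pull but no stay.
- stay_knob (a point): Centre of the black knob at the stay's knee: barrel 46 mm long, 20 thick, along the lid's y, 168 mm left of the chest's middle. The stay: two steel bars, 95 mm each, on the chest's left side. Locked: knob 137 mm above the table, 114 mm before the hinge line. Unlock: slowly press it 50 mm straight down, following it 12 mm back to the hinge, under 15 N. Its axes do not matter.
- lid (a joint): Lid angle in rad: 0 shut, grows as it opens, stops at about 1.08 (62 degrees) where the stay is straight. The hinge is damped: a released lid sinks shut by itself in a few seconds, unless the stay is locked.
- knee (a joint): Knee angle of the stay in rad: 0 folded (lid shut), 1.82 straight, 1.96 at its stop just past straight, where it is locked. A light spring snaps it over to the stop by itself once the lid is within about 10 mm (at the pull) of its highest position.

How it is judged:
By the outcome, as a careful person would: the job done as asked, in the order asked, and still so for the second after the job is handed in, with the robot touching nothing.
It also fails if it takes over 48 s, if anything falls off the work surface, if the arm or the gripper's body presses on something with over 40 N, if the wrist force passes 120 N, or if a joint passes its speed limit or range.

## Robot

A 6-joint arm with a two-finger parallel gripper is mounted at the origin on the work surface. World frame = base frame: x ahead of the robot, y to its left, z up, the work surface at z = 0. Lengths are in m, angles in rad, forces in N, time in s.
With the tool pointing down it reaches from about 0.35 to 0.775 m from the base axis. Payload 7.3 kg.
Tool frame: the origin (TCP) lies midway between the tips of the shut fingers; the grasp point (between the pads) lies 19 mm behind it; z points along the fingers, y is the direction in which the jaws open and shut (so a half turn about z gives the same grasp; the last joint's range is limited). The gripper opens to 92 mm and grips with 3 to 60 N. Pads are 19 mm wide; open, the fingers measure 130 mm over their backs; the gripper's body (75 mm by 190 mm) begins 47 mm behind the grasp point.
Start: joints at [-1.308, 0.342, 1.524, -0, 1.275, -0.146], TCP at [0.209, -0.482, 0.227] pointing down, gripper open.
Joint ranges: [-2.53, 2.53], [-0.77, 2.02], [0.04, 2.7], [-1, 4.14], [0.28, 2.66], [-3.11, 3.11]. Speed limits (rad/s): [2.57, 2.57, 3.14, 3.14, 3.14, 3.14].

## Interface

Orientations are given as [roll, pitch, yaw] about the fixed x, y, z axes, in that order (R = Rz(yaw) Ry(pitch) Rx(roll)).
In Python, from cell import robot, imaging gives the robot as it stands. The module is installed in compiled form; this text tells all that it offers.
- The arm moves only by the tool send_rows, never from a script. Its argument "plan" is a list of rows, each a list of 3 entries, a list of its own where there are three numbers: the shift along the world's x, y, z in m, then the turn, a rotation vector about the world's x, y, z in rad, then the closure in counts, from 0 (fully open) to 255 (shut). A call has 1 to 20 rows; each row shifts and turns the commanded pose from where the row before left it; what a row does not reach is not made up. A row lasts 1/10 s, in which the tool goes at most 50 mm and 8.59 degrees, less where a joint would pass 70% of its speed; a pose out of reach is approached as far as the arm can. A call is refused whole if a number of a shift passes 0.05 or a number of a turn 0.15, either way. A call with a gripper value outside its range is refused whole. The fingers move at their own pace and stop on an object; "newtons" is the grip in N (left out, the last holds). Time passes only in rows, so rows that do not move let the fingers close. It gives the time, the measured TCP pose, the force and the opening at its end, in the units of the state.
- robot.observe(): the state, without advancing time (a new reading comes with each control period).
- imaging.read_camera(name): name is "side" or "top" or "wrist"; returns a dict with "pixels" (480x640x3 uint8, red, green, blue), "fx", "fy", "cx", "cy" (pixels), "world_from_camera" (4x4, takes a point from camera to world coordinates). Camera axes: x right, y down, z forward; pixel columns grow to the right and rows downward; lengths in m; the calibration is good to about 2 mm. A picture is of the moment at which its call begins. There is no depth.
- robot.hand_in(): hands the job in, once; it reports no verdict.
The state is a dict: "time": time; "qpos": joint angles; "qvel": joint speeds; "joint_efforts": joint torques, N m; "tool_pos": TCP position; "tool_rot": TCP orientation; "contact_force": force on the tool from outside, world axes, zero at the start; "torque": the same for the moment, N m; "opening": finger opening in m.
Only numpy, scipy, OpenCV 4.12 (cv2) and the standard library are available. Lean on these libraries where they do the work, as an engineer would, in place of code of your own. Each camera call takes 0.05 s, during which the arm holds its last target.

## Working session

There is one attempt and no reset: what is moved stays moved. The work goes in short steps, Python scripts to look and compute and a tool call to move; the robot and the scene stay as the last step left them, time stands still between calls to the robot, and variables do not carry over. Pictures are saved under pics/ and viewed, and the job is handed in when it is done.

Besides the shell and the picture viewer there is one more tool, called after ">>>" in YAML: its name, and indented under it one key for each argument. send_rows: Moves the arm, as the interface text tells. Its arguments: {"type":"object","properties":{"plan":{"type":"array"},"newtons":{"type":"number"}},"required":["plan"]}

```bash
mkdir -p pics; ls; python3 - <<'E'
from cell import robot, imaging
import cv2
print(robot.observe())
for n in ["side","top"]:
    d=imaging.read_camera(n); cv2.imwrite(f"pics/{n}0.png",d["pixels"][:,:,::-1])
    print(n,d["fx"],d["fy"],d["cx"],d["cy"],d["world_from_camera"].round(4).tolist())
E
```

```text
pics
{'time': 0.0, 'qpos': array([-1.30798301e+00,  3.42704027e-01,  1.52500914e+00, -5.56896816e-06,
        1.27542472e+00, -1.45956133e-01]), 'qvel': array([ 0.00186918,  0.00105291, -0.00044054,  0.00087079, -0.0008498 ,
       -0.00043819]), 'joint_efforts': array([-9.10841391e-04, -4.31241381e+01, -2.44216347e+01,  7.17427838e-02,
        5.60279202e-02, -1.11832051e-04]), 'tool_pos': array([ 0.20860894, -0.48132576,  0.22605743]), 'tool_rot': array([-3.14006307e+00, -2.19467900e-04,  4.08770906e-01]), 'contact_force': array([-0.09720071, -0.84316741,  0.33190544]), 'torque': array([0.01234997, 0.01562568, 0.00819381]), 'opening': 0.09172323391306268}
side 532.5708094389536 532.5708094389536 325.22805994757584 233.83401206126425 [[-0.8072, -0.2963, 0.5105, 0.0492], [-0.5902, 0.3986, -0.7019, 0.7338], [0.0045, -0.8679, -0.4966, 0.6073], [0.0, 0.0, 0.0, 1.0]]
top 494.54580686659455 494.54580686659455 322.55095846122197 249.13645168832977 [[0.0252, -0.9908, 0.133, 0.3978], [-0.9994, -0.0216, 0.0286, 0.0144], [-0.0255, -0.1337, -0.9907, 1.1836], [0.0, 0.0, 0.0, 1.0]]
```

View pics/side0.png

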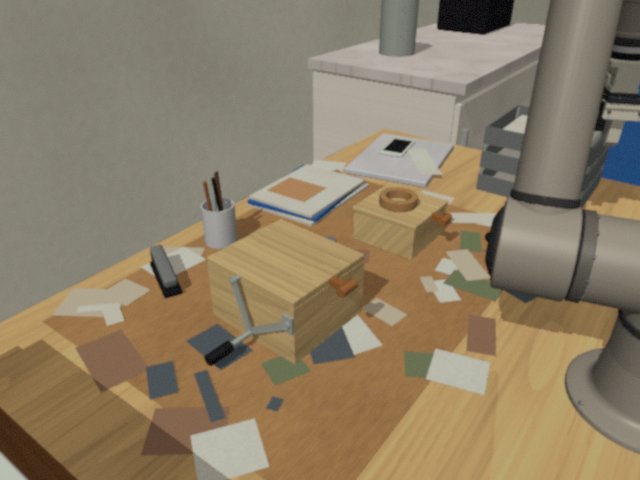

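View pics/top0.png

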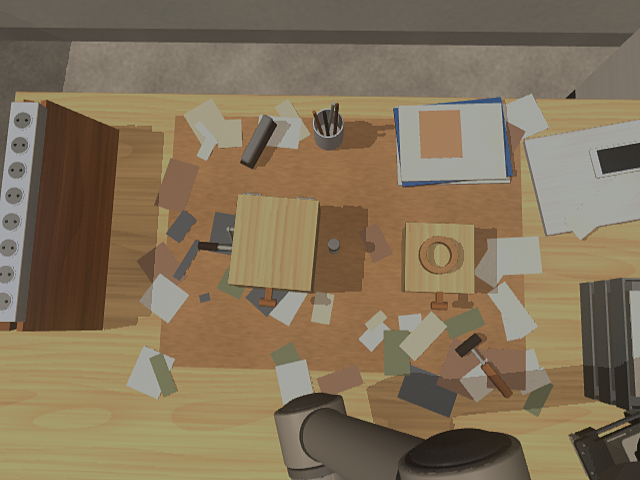

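The chest is at about (275,243) in the top view, with its pull at (268,297) and the stay knob at (215,246). I'll enlarge both views.

```bash
python3 - <<'E'
import cv2
t=cv2.imread("pics/top0.png"); s=cv2.imread("pics/side0.png")
cv2.imwrite("pics/topc.png",cv2.resize(t[180:320,180:340],None,fx=5,fy=4.2857,interpolation=cv2.INTER_CUBIC)[:600])
cv2.imwrite("pics/topc.png",cv2.resize(t[185:315,180:340],None,fx=4.5,fy=4.5,interpolation=cv2.INTER_CUBIC))
cv2.imwrite("pics/sidec.png",cv2.resize(s[215:375,190:390],None,fx=3.75,fy=3.75,interpolation=cv2.INTER_CUBIC))
E
```

```text
(no output)
```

View pics/topc.png

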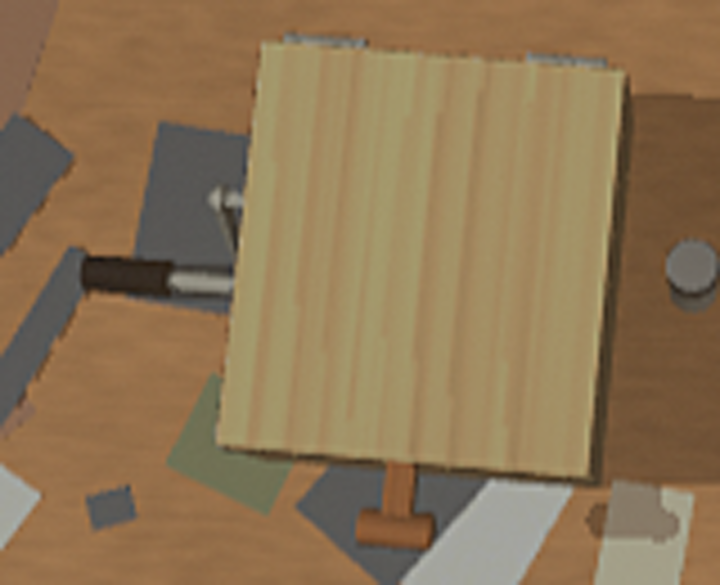

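View pics/sidec.png

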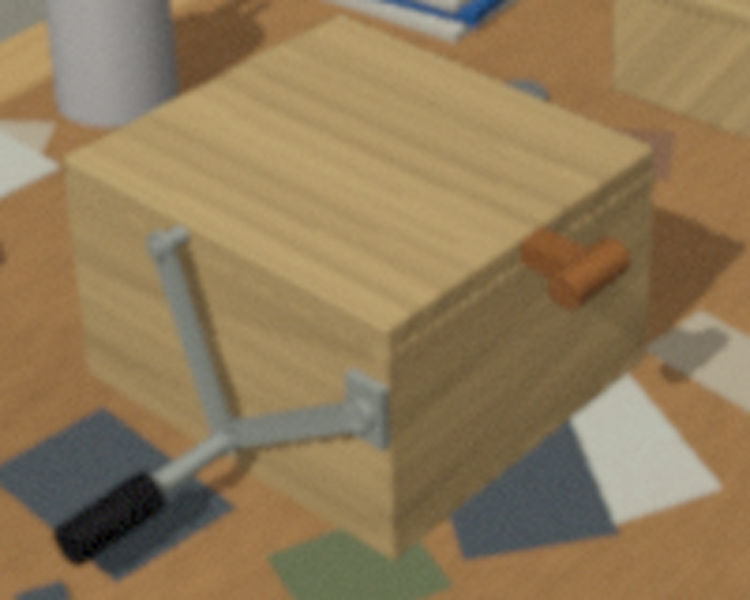

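Top crop: the pull barrel is at (395,528) and the lid corners are at (263,43), (625,72), (217,446) and (590,478). Side crop: the barrel is at (590,272) and the knob at (110,517). Next I triangulate these.

```bash
cat > h.py <<'E'
import numpy as np
from cell import imaging
C={}
def cam(n):
    if n not in C: C[n]=imaging.read_camera(n)
    return C[n]
def ray(n,u,v):
    d=cam(n);M=np.array(d["world_from_camera"])
    r=M[:3,:3]@np.array([(u-d["cx"])/d["fx"],(v-d["cy"])/d["fy"],1]);return M[:3,3],r/np.linalg.norm(r)
def tri(a,b):
    (o1,r1),(o2,r2)=ray(*a),ray(*b)
    A=np.stack([r1,-r2],1);s=np.linalg.lstsq(A,o2-o1,rcond=None)[0]
    p,q=o1+s[0]*r1,o2+s[1]*r2;return (p+q)/2,np.linalg.norm(p-q)
def atz(n,u,v,z):
    o,r=ray(n,u,v);return o+r*(z-o[2])/r[2]
E
python3 - <<'E'
from h import *
T=lambda u,v:("top",u/4.5+180,v/4.5+185)
S=lambda u,v:("side",u/3.75+190,v/3.75+215)
P={}
for k,a,b in [("BL",(263,43),(67,158)),("BR",(625,72),(340,15)),("FL",(217,446),(390,330)),("FR",(590,478),(652,155)),("pull",(395,526),(588,272)),("knob",(127,274),(110,517))]:
    p,e=tri(T(*a),S(*b));P[k]=p;print(k,p.round(4),round(e,4))
d=((P["BL"]-P["FL"])+(P["BR"]-P["FR"]))/2;print("yaw",np.arctan2(d[1],d[0]),np.linalg.norm(d))
w=((P["BL"]-P["BR"])+(P["FL"]-P["FR"]))/2;print("yaw2",np.arctan2(-w[0],w[1]),np.linalg.norm(w))
for z in (.103,.117):print(atz(*T(395,526),z))
yaw=np.arctan2(d[1],d[0]);x=np.array([np.cos(yaw),np.sin(yaw),0]);y=np.array([-x[1],x[0],0])
m=sum(P[k] for k in("BL","BR","FL","FR"))/4;print("mid",m)
for k in P:print(k,((P[k]-m)@x).round(4),((P[k]-m)@y).round(4))
E
```

```text
BL [0.6578 0.2337 0.1243] 0.0008
BR [0.6469 0.0561 0.1246] 0.0015
FL [0.46   0.2462 0.1246] 0.0008
FR [0.4499 0.0679 0.12  ] 0.0022
pull [0.424  0.16   0.1186] 0.0001
knob [0.5549 0.3193 0.0289] 0.0003
yaw -0.06147860666959622 0.19773661107175947
yaw2 -0.05891458801661715 0.17832109111376881
[0.42430838 0.16210019 0.103     ]
[0.42396535 0.16018605 0.117     ]
mid [0.55364627 0.15099269 0.12338212]
BL 0.0988 0.089
BR 0.0989 -0.089
FL -0.0993 0.0893
FR -0.0984 -0.0893
pull -0.13 0.001
knob -0.0091 0.1681
```

Everything fits: the lid top is at 0.124, the pull at z≈0.117 and (0.423,0.160), yaw is −0.060, and the knob is 168 mm left. I'm moving over the pull now.

>>> send_rows:
  plan:
    - [[0.024,0.023,0],[0,0,-0.0235],0]
    - [[0.024,0.023,0],[0,0,-0.0235],0]
    - [[0.024,0.023,0],[0,0,-0.0235],0]
    - [[0.024,0.023,0],[0,0,-0.0235],0]
    - [[0.024,0.023,0],[0,0,-0.0235],0]
    - [[0.024,0.023,0],[0,0,-0.0235],0]
    - [[0.024,0.023,0],[0,0,-0.0235],0]
    - [[0.024,0.023,0],[0,0,-0.0235],0]
    - [[0.024,0.023,0],[0,0,-0.0235],0]
    - [[0.024,0.023,0],[0,0,-0.0235],0]
    - [[-0.002,0.041,0],[0,0,-0.0235],0]
    - [[-0.002,0.041,0],[0,0,-0.0235],0]
    - [[-0.002,0.041,0],[0,0,-0.0235],0]
    - [[-0.002,0.041,0],[0,0,-0.0235],0]
    - [[-0.002,0.041,0],[0,0,-0.0235],0]
    - [[-0.002,0.041,0],[0,0,-0.0235],0]
    - [[-0.003,0.041,0],[0,0,-0.0235],0]
    - [[-0.003,0.041,0],[0,0,-0.0235],0]
    - [[-0.004,0.041,0],[0,0,-0.0235],0]
    - [[-0.004,0.041,0],[0,0,-0.0235],0]

```text
time: 2.2
tool_pos: [0.4222, 0.1599, 0.2268]
tool_rot: [3.141, -0.0, -0.062]
contact_force: [0.1, -0.8, 0.0]
opening: 0.0919
```

```bash
python3 - <<'E'
from h import *
import cv2
d=cam("wrist");cv2.imwrite("pics/w1.png",d["pixels"][:,:,::-1])
M=np.array(d["world_from_camera"]);print(M.round(4).tolist())
for p in ([.423,.1597,.117],[.4219,.1589,.117]):
    c=np.linalg.inv(M)@np.array(p+[1]);print(c[0]/c[2]*d["fx"]+d["cx"],c[1]/c[2]*d["fy"]+d["cy"],d["fx"]/c[2])
E
```

```text
[[-0.0627, -0.9531, -0.2961, 0.5027], [-0.998, 0.0598, 0.0189, 0.1546], [-0.0003, 0.2967, -0.955, 0.385], [0.0, 0.0, 0.0, 1.0]]
318.8221159919971 232.44258800761364 1271.1262244757368
319.9234333628174 233.71766156265164 1269.715912398174
```

View pics/w1.png

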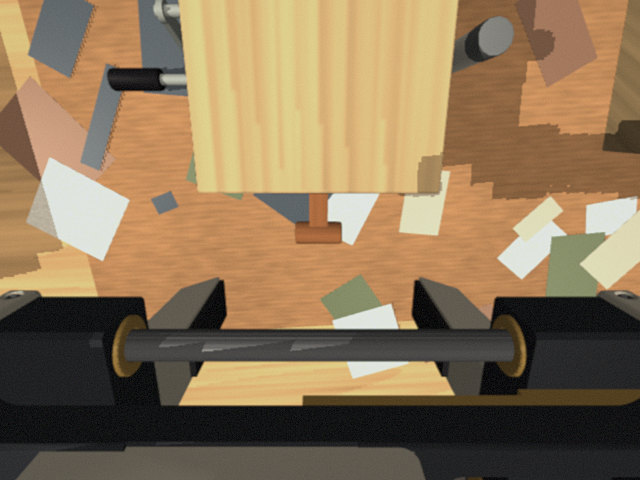

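The wrist view shows the barrel at (318,233), matching the prediction of (319,232). I'll descend and grip.

>>> send_rows:
  plan:
    - [[0,0,-0.021],[0,0,0],0]
    - [[0,0,-0.021],[0,0,0],0]
    - [[0,0,-0.021],[0,0,0],0]
    - [[0,0,-0.021],[0,0,0],0]
    - [[0,0,-0.021],[0,0,0],0]
    - [[0,0,-0.016],[0,0,0],0]
    - [[0,0,-0.008],[0,0,0],80]
    - [[0,0,0],[0,0,0],255]
    - [[0,0,0],[0,0,0],255]
    - [[0,0,0],[0,0,0],255]
    - [[0,0,0],[0,0,0],255]
    - [[0,0,0],[0,0,0],255]
    - [[0,0,0],[0,0,0],255]
    - [[0,0,0],[0,0,0],255]
  newtons: 30

```text
time: 3.65
tool_pos: [0.423, 0.1603, 0.098]
tool_rot: [-3.138, -0.001, -0.063]
contact_force: [0.5, 12.7, -2.3]
opening: 0.0355
```

```bash
python3 - <<'E'
import numpy as np
th=np.concatenate([[0,.01,.03],np.linspace(.06,1.04,34),[1.055]])
x=-.232*np.cos(th)+.007*np.sin(th);z=.232*np.sin(th)+.007*np.cos(th)
P=np.stack([x*.998,-x*.06,z],1);P-=P[0];P=P.round(4)
D=np.diff(P,axis=0)
print(len(D),[[[round(float(v),4) for v in r],[0,0,0],255] for r in D]);print(P[20],P[-1])
E
```

```text
37 [[[0.0001, -0.0, 0.0023], [0, 0, 0], 255], [[0.0002, 0.0, 0.0047], [0, 0, 0], 255], [[0.0005, -0.0001, 0.0069], [0, 0, 0], 255], [[0.0008, 0.0, 0.0069], [0, 0, 0], 255], [[0.0009, 0.0, 0.0068], [0, 0, 0], 255], [[0.0011, -0.0001, 0.0068], [0, 0, 0], 255], [[0.0013, -0.0001, 0.0067], [0, 0, 0], 255], [[0.0016, -0.0001, 0.0068], [0, 0, 0], 255], [[0.0017, -0.0001, 0.0066], [0, 0, 0], 255], [[0.0019, -0.0001, 0.0067], [0, 0, 0], 255], [[0.0021, -0.0001, 0.0065], [0, 0, 0], 255], [[0.0023, -0.0002, 0.0065], [0, 0, 0], 255], [[0.0025, -0.0001, 0.0064], [0, 0, 0], 255], [[0.0027, -0.0002, 0.0064], [0, 0, 0], 255], [[0.0029, -0.0002, 0.0062], [0, 0, 0], 255], [[0.0031, -0.0001, 0.0062], [0, 0, 0], 255], [[0.0032, -0.0002, 0.0061], [0, 0, 0], 255], [[0.0034, -0.0002, 0.006], [0, 0, 0], 255], [[0.0036, -0.0003, 0.0058], [0, 0, 0], 255], [[0.0038, -0.0002, 0.0058], [0, 0, 0], 255], [[0.0039, -0.0002, 0.0056], [0, 0, 0], 255], [[0.0041, -0.0003, 0.0056], [0, 0, 0], 255], [[0.0043, -0.0002, 0.0054], [0, 0, 0], 255], [[0.0044, -0.0003, 0.0053], [0, 0, 0], 255], [[0.0046, -0.0003, 0.0051], [0, 0, 0], 255], [[0.0048, -0.0003, 0.005], [0, 0, 0], 255], [[0.0048, -0.0002, 0.0049], [0, 0, 0], 255], [[0.005, -0.0003, 0.0047], [0, 0, 0], 255], [[0.0052, -0.0004, 0.0045], [0, 0, 0], 255], [[0.0053, -0.0003, 0.0045], [0, 0, 0], 255], [[0.0054, -0.0003, 0.0042], [0, 0, 0], 255], [[0.0056, -0.0003, 0.0041], [0, 0, 0], 255], [[0.0056, -0.0004, 0.0039], [0, 0, 0], 255], [[0.0058, -0.0003, 0.0037], [0, 0, 0], 255], [[0.0059, -0.0004, 0.0036], [0, 0, 0], 255], [[0.006, -0.0003, 0.0034], [0, 0, 0], 255], [[0.003, -0.0002, 0.0017], [0, 0, 0], 255]]
[ 0.0397 -0.0024  0.1231] [ 0.1234 -0.0074  0.1983]
```

>>> send_rows:
  plan:
    - [[0,0.0005,0.002],[0,0,0],255]
    - [[0,0,0.005],[0,0,0],255]
    - [[0.001,0,0.007],[0,0,0],255]
    - [[0.001,0,0.007],[0,0,0],255]
    - [[0.001,0,0.007],[0,0,0],255]
    - [[0.001,0,0.007],[0,0,0],255]
    - [[0.001,0,0.0065],[0,0,0],255]
    - [[0.0015,0,0.0065],[0,0,0],255]
    - [[0.0015,0,0.0065],[0,0,0],255]
    - [[0.002,0,0.0065],[0,0,0],255]
    - [[0.002,-0.0005,0.0065],[0,0,0],255]
    - [[0.0025,0,0.0065],[0,0,0],255]
    - [[0.0025,-0.0005,0.0065],[0,0,0],255]
    - [[0.0025,0,0.0065],[0,0,0],255]
    - [[0.003,-0.0005,0.006],[0,0,0],255]
    - [[0.003,0,0.006],[0,0,0],255]
    - [[0.003,0,0.006],[0,0,0],255]
    - [[0.0035,-0.0005,0.006],[0,0,0],255]
    - [[0.0035,0,0.006],[0,0,0],255]
    - [[0.0035,-0.0005,0.006],[0,0,0],255]

```text
time: 5.65
tool_pos: [0.462, 0.1578, 0.2205]
tool_rot: [-3.139, 0.0, -0.061]
contact_force: [4.6, 8.6, -6.3]
opening: 0.0356
```

>>> send_rows:
  plan:
    - [[0.004,0,0.0055],[0,0,0],255]
    - [[0.004,0,0.0055],[0,0,0],255]
    - [[0.0045,0,0.0055],[0,0,0],255]
    - [[0.0045,-0.0005,0.0055],[0,0,0],255]
    - [[0.0045,0,0.005],[0,0,0],255]
    - [[0.005,-0.0005,0.005],[0,0,0],255]
    - [[0.005,0,0.005],[0,0,0],255]
    - [[0.005,-0.0005,0.0045],[0,0,0],255]
    - [[0.005,0,0.0045],[0,0,0],255]
    - [[0.0055,-0.0005,0.0045],[0,0,0],255]
    - [[0.0055,-0.0005,0.0045],[0,0,0],255]
    - [[0.0055,0,0.004],[0,0,0],255]
    - [[0.0055,-0.0005,0.004],[0,0,0],255]
    - [[0.0055,0,0.0035],[0,0,0],255]
    - [[0.006,-0.0005,0.0035],[0,0,0],255]
    - [[0.006,-0.0005,0.0035],[0,0,0],255]

```text
time: 7.25
tool_pos: [0.543, 0.1527, 0.2948]
tool_rot: [-3.141, 0.0, -0.061]
contact_force: [-0.8, 6.3, 0.1]
opening: 0.0358
```

```bash
python3 - <<'E'
from h import *
import cv2
d=cam("side");s=d["pixels"][:,:,::-1]
cv2.imwrite("pics/s2.png",cv2.resize(s[130:390,170:430],None,fx=2.3,fy=2.3,interpolation=cv2.INTER_CUBIC))
E
```

```text
(no output)
```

View pics/s2.png

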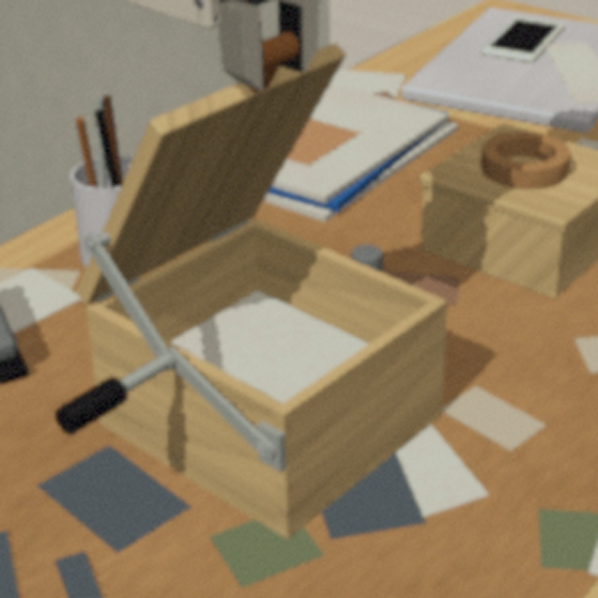

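The side view shows the stay nearly straight, with its knee at (175,360) in the crop. I'll nudge a little further to the stop and check.

>>> send_rows:
  plan:
    - [[0.003,0,0.0015],[0,0,0],255]
    - [[0.003,0,0.0015],[0,0,0],255]
    - [[0,0,0],[0,0,0],255]

```text
time: 7.6
tool_pos: [0.5494, 0.1523, 0.2981]
tool_rot: [-3.141, -0.002, -0.061]
contact_force: [-1.1, 3.5, 4.8]
opening: 0.0356
```

```bash
python3 - <<'E'
from h import *
import cv2
s=cam("side")["pixels"][:,:,::-1];t=cam("top")["pixels"][:,:,::-1]
cv2.imwrite("pics/s3.png",cv2.resize(s[130:390,170:430],None,fx=2.3,fy=2.3,interpolation=cv2.INTER_CUBIC))
cv2.imwrite("pics/t3.png",cv2.resize(t[185:315,180:340],None,fx=4.5,fy=4.5,interpolation=cv2.INTER_CUBIC))
E
```

```text
(no output)
```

View pics/s3.png

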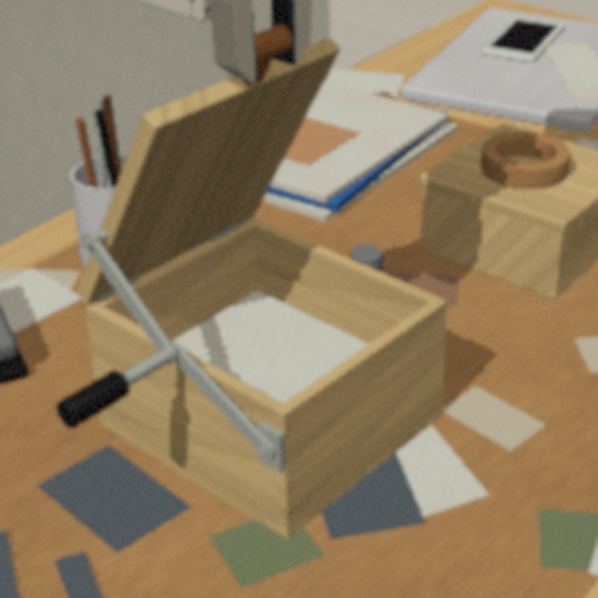

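View pics/t3.png

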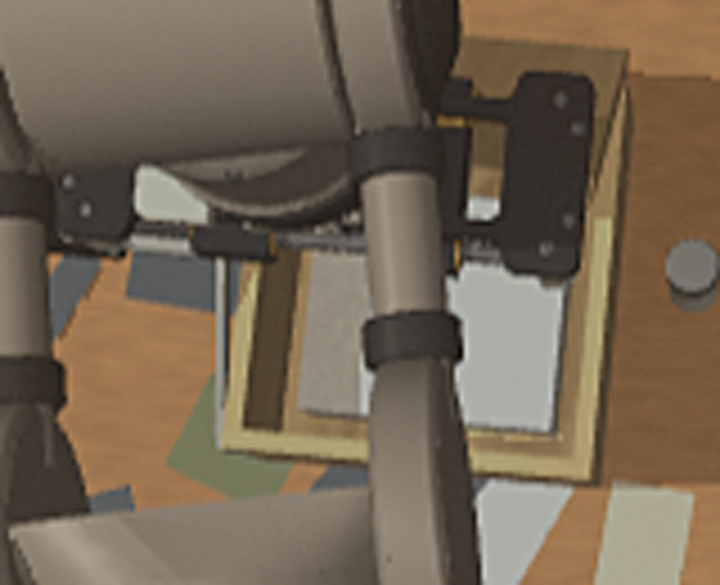

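```bash
python3 - <<'E'
from h import *
d=cam("side");M=np.array(d["world_from_camera"])
for p in ([.5497,.3195,.137],[.5497,.3195,.127]):
    c=np.linalg.inv(M)@np.array(p+[1]);u,v=c[0]/c[2]*d["fx"]+d["cx"],c[1]/c[2]*d["fy"]+d["cy"];print((u-170)*2.3,(v-130)*2.3)
E
```

```text
103.21897603266184 387.6286930541736
104.75539039885008 400.2326942178841
```

The knob appears about 10 px below its predicted locked position, so it may not have snapped yet. I'll lift slightly more, wait and look again.

>>> send_rows:
  plan:
    - [[0.001,0,0.0005],[0,0,0],255]
    - [[0.001,0,0.0005],[0,0,0],255]
    - [[0,0,0],[0,0,0],255]
    - [[0,0,0],[0,0,0],255]

```text
time: 8.15
tool_pos: [0.5508, 0.1522, 0.2988]
tool_rot: [3.142, -0.001, -0.061]
contact_force: [-1.3, 3.8, 5.4]
opening: 0.0356
```

```bash
python3 - <<'E'
from h import *
import cv2
s=cam("side")["pixels"][:,:,::-1]
cv2.imwrite("pics/s4.png",cv2.resize(s[130:390,170:430],None,fx=2.3,fy=2.3,interpolation=cv2.INTER_CUBIC))
E
```

```text
(no output)
```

View pics/s4.png

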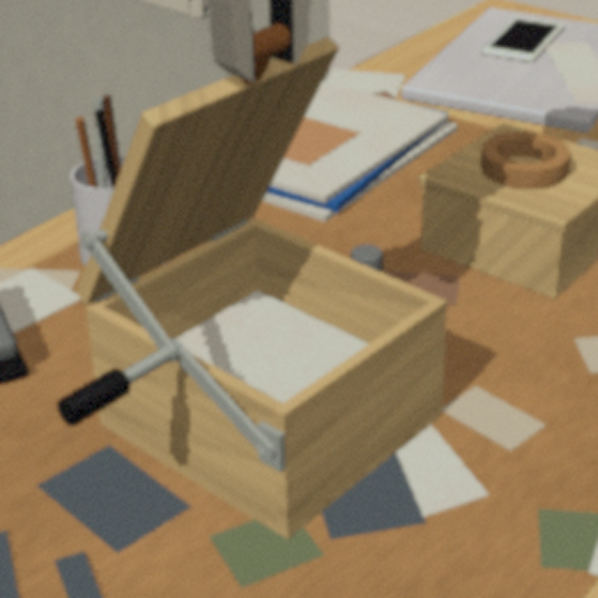

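>>> send_rows:
  plan:
    - [[0.002,0,0.001],[0,0,0],255]
    - [[0.002,0,0.001],[0,0,0],255]
    - [[0,0,0],[0,0,0],255]
    - [[0,0,0],[0,0,0],255]

```text
time: 8.6
tool_pos: [0.5529, 0.152, 0.2999]
tool_rot: [3.14, 0.005, -0.061]
contact_force: [-8.2, 2.2, 5.0]
opening: 0.0357
```

```bash
python3 - <<'E'
from h import *
import cv2
s=cam("side")["pixels"][:,:,::-1]
cv2.imwrite("pics/s5.png",cv2.resize(s[130:390,170:430],None,fx=2.3,fy=2.3,interpolation=cv2.INTER_CUBIC))
E
```

```text
(no output)
```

View pics/s5.png

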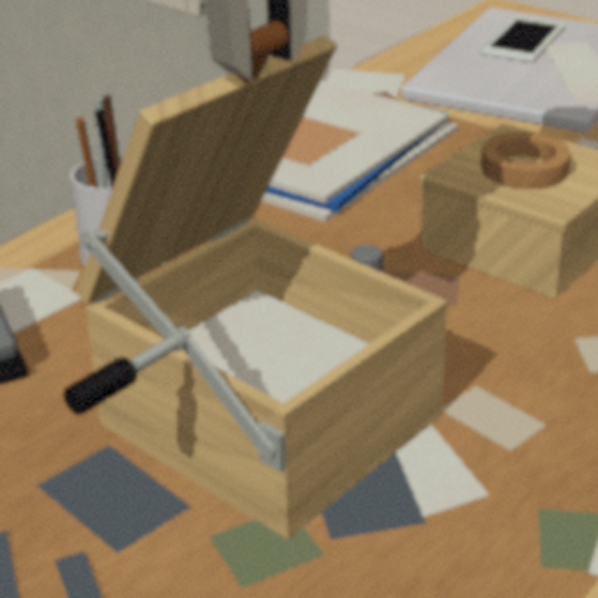

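The stay has snapped over: the knob is at (101,385) against a predicted locked position of (103,388). I'll ease off, release and back away upwards.

>>> send_rows:
  plan:
    - [[-0.001,0,-0.0005],[0,0,0],255]
    - [[0,0,0],[0,0,0],200]
    - [[0,0,0],[0,0,0],100]
    - [[0,0,0],[0,0,0],0]
    - [[0,0,0],[0,0,0],0]
    - [[0,0,0],[0,0,0],0]
    - [[0,0,0],[0,0,0],0]
    - [[0,0,0.01],[0,0,0],0]
    - [[0,0,0.02],[0,0,0],0]
    - [[0,0,0.03],[0,0,0],0]
    - [[0,0,0.02],[0,0,0],0]

```text
time: 9.75
tool_pos: [0.554, 0.1523, 0.3826]
tool_rot: [-3.141, -0.003, -0.061]
contact_force: [0.2, 0.4, -0.2]
opening: 0.0916
```

```bash
python3 - <<'E'
from h import *
import cv2
s=cam("side")["pixels"][:,:,::-1]
cv2.imwrite("pics/s6.png",cv2.resize(s[130:390,170:430],None,fx=2.3,fy=2.3,interpolation=cv2.INTER_CUBIC))
E
```

```text
(no output)
```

View pics/s6.png

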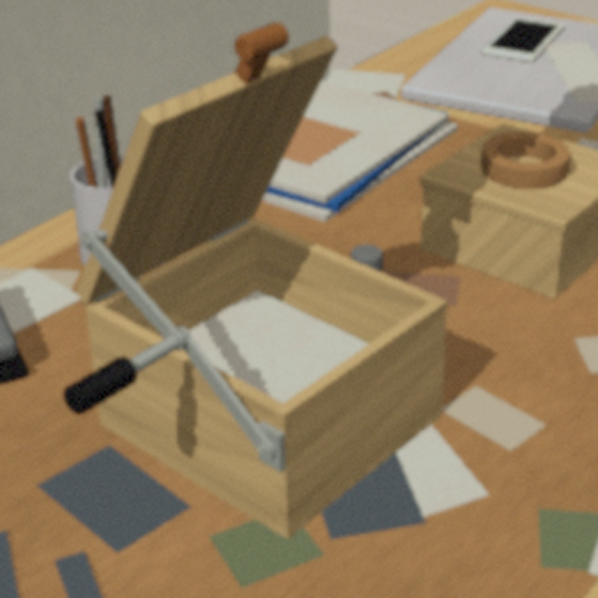

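The lid stays up on the stay alone with the gripper clear of it. Next I move above the knob, turn the jaws 90° to keep the body beside the chest, and shut the fingers.

>>> send_rows:
  plan:
    - [[0,0.015,0],[0,0,0.143],255]
    - [[0,0.015,0],[0,0,0.143],255]
    - [[0,0.015,0],[0,0,0.143],255]
    - [[0,0.015,0],[0,0,0.143],255]
    - [[0,0.015,0],[0,0,0.143],255]
    - [[0,0.015,0],[0,0,0.143],255]
    - [[0,0.015,0],[0,0,0.143],255]
    - [[0,0.015,0],[0,0,0.143],255]
    - [[-0.001,0.015,0],[0,0,0.143],255]
    - [[-0.001,0.015,0],[0,0,0.143],255]
    - [[-0.002,0.017,0],[0,0,0.143],255]
    - [[0,0,-0.03],[0,0,0],255]
    - [[0,0,-0.03],[0,0,0],255]
    - [[0,0,-0.03],[0,0,0],255]
    - [[0,0,-0.02],[0,0,0],255]
    - [[0,0,-0.02],[0,0,0],255]
    - [[0,0,0],[0,0,0],255]

```text
time: 11.5
tool_pos: [0.5485, 0.3187, 0.2469]
tool_rot: [-3.137, 0.003, 1.512]
contact_force: [-0.0, 0.1, 0.2]
opening: 0.0008
```

```bash
python3 - <<'E'
from h import *
import cv2
s=cam("side")["pixels"][:,:,::-1];cv2.imwrite("pics/s7.png",s)
s=cam("wrist")["pixels"][:,:,::-1];cv2.imwrite("pics/w7.png",s)
d=cam("wrist");M=np.array(d["world_from_camera"])
for p in ([.5497,.3195,.137],):
    c=np.linalg.inv(M)@np.array(p+[1]);print(c[0]/c[2]*d["fx"]+d["cx"],c[1]/c[2]*d["fy"]+d["cy"])
E
```

```text
319.5203984543899 231.60115139131483
```

View pics/s7.png

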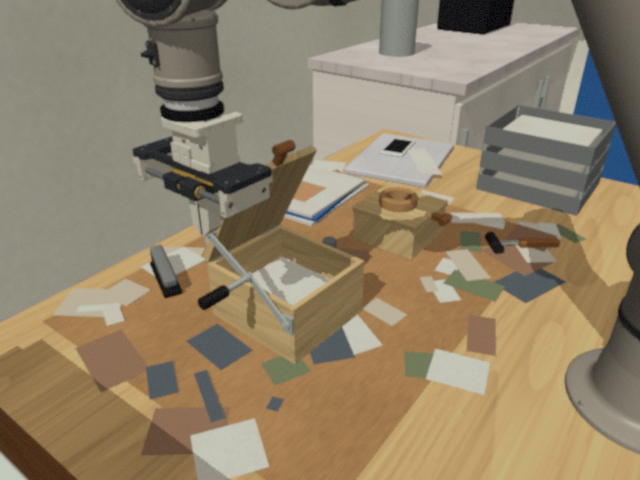

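View pics/w7.png

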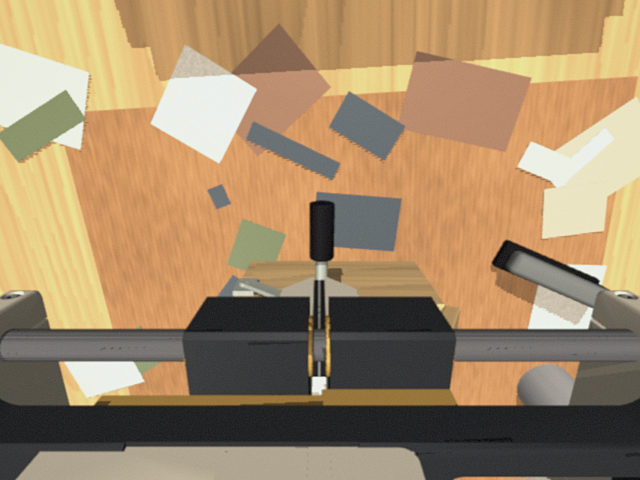

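The wrist view puts the knob at (321,231), within about 1 mm of prediction. I'll descend to just above it.

>>> send_rows:
  plan:
    - [[0.001,0,-0.02],[0,0,0],255]
    - [[0.001,0,-0.02],[0,0,0],255]
    - [[0.001,0,-0.02],[0,0,0],255]
    - [[0,0,-0.015],[0,0,0],255]
    - [[0,0,-0.01],[0,0,0],255]
    - [[0,0,-0.005],[0,0,0],255]
    - [[0,0,-0.003],[0,0,0],255]
    - [[0,0,0],[0,0,0],255]

```text
time: 12.4
tool_pos: [0.553, 0.3194, 0.1573]
tool_rot: [3.141, -0.0, 1.512]
contact_force: [0.9, -0.4, -0.8]
opening: 0.0006
```

>>> send_rows:
  plan:
    - [[0,0,-0.0015],[0,0,0],255]
    - [[0,0,-0.0015],[0,0,0],255]
    - [[0,0,-0.0015],[0,0,0],255]
    - [[0,0,-0.0015],[0,0,0],255]
    - [[0,0,-0.0015],[0,0,0],255]

```text
time: 12.9
tool_pos: [0.5527, 0.3193, 0.1491]
tool_rot: [3.141, 0.0, 1.512]
contact_force: [0.3, -0.5, -0.6]
opening: 0.0007
```

>>> send_rows:
  plan:
    - [[0,0,-0.001],[0,0,0],255]
    - [[0,0,-0.001],[0,0,0],255]
    - [[0,0,-0.001],[0,0,0],255]
    - [[0,0,-0.001],[0,0,0],255]
    - [[0,0,-0.001],[0,0,0],255]
    - [[0,0,-0.001],[0,0,0],255]

```text
time: 13.5
tool_pos: [0.5544, 0.3193, 0.1445]
tool_rot: [3.137, -0.001, 1.512]
contact_force: [4.5, -0.5, 6.4]
opening: 0.0001
```

>>> send_rows:
  plan:
    - [[0,0,-0.001],[0,0,0],255]
    - [[0,0,-0.001],[0,0,0],255]
    - [[0.0005,0,-0.001],[0,0,0],255]
    - [[0,0,-0.001],[0,0,0],255]
    - [[0.0005,0,-0.001],[0,0,0],255]

```text
time: 14.0
tool_pos: [0.5533, 0.3193, 0.1379]
tool_rot: [-3.141, 0.0, 1.512]
contact_force: [2.0, 0.7, 2.7]
opening: 0.0003
```

>>> send_rows:
  plan:
    - [[0.0005,0,-0.001],[0,0,0],255]
    - [[0,0,-0.001],[0,0,0],255]
    - [[0.0005,0,-0.001],[0,0,0],255]
    - [[0,0,-0.001],[0,0,0],255]
    - [[0.0005,0,-0.001],[0,0,0],255]
    - [[0,0,-0.001],[0,0,0],255]
    - [[0.0005,0,-0.001],[0,0,0],255]
    - [[0,0,-0.001],[0,0,0],255]

```text
time: 14.8
tool_pos: [0.5557, 0.3192, 0.13]
tool_rot: [-3.141, 0.0, 1.512]
contact_force: [-0.1, 0.5, 0.3]
opening: 0.0003
```

>>> send_rows:
  plan:
    - [[0.0005,0,-0.001],[0,0,0],255]
    - [[0,0,-0.001],[0,0,0],255]
    - [[0.0005,0,-0.001],[0,0,0],255]
    - [[0,0,-0.001],[0,0,0],255]
    - [[0.0005,0,-0.001],[0,0,0],255]
    - [[0,0,-0.001],[0,0,0],255]
    - [[0.0005,0,-0.001],[0,0,0],255]
    - [[0,0,-0.001],[0,0,0],255]

```text
time: 15.6
tool_pos: [0.5577, 0.3193, 0.1221]
tool_rot: [-3.142, 0.0, 1.512]
contact_force: [0.5, -0.7, 1.7]
opening: 0.0006
```

```bash
python3 - <<'E'
from h import *
import cv2
s=cam("side")["pixels"][:,:,::-1];cv2.imwrite("pics/s8.png",cv2.resize(s[130:390,170:430],None,fx=2.3,fy=2.3,interpolation=cv2.INTER_CUBIC))
E
```

```text
(no output)
```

View pics/s8.png

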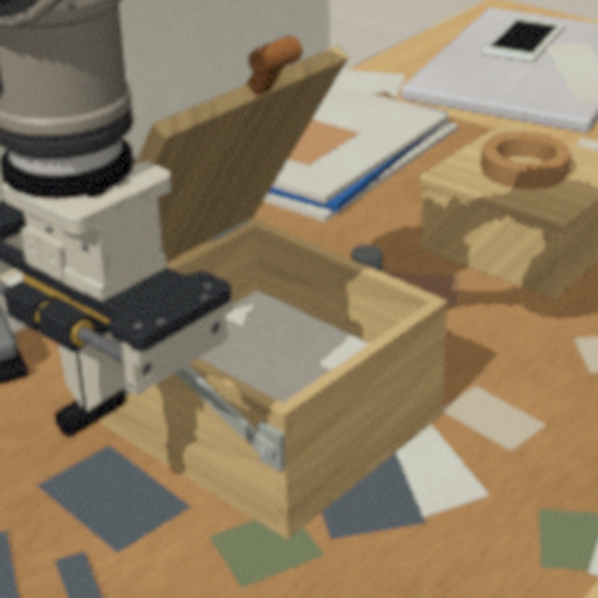

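The knee has broken and the lid is descending, with the pull now at (275,60). I'll finish the press.

>>> send_rows:
  plan:
    - [[0.0005,0,-0.0015],[0,0,0],255]
    - [[0,0,-0.0015],[0,0,0],255]
    - [[0.0005,0,-0.0015],[0,0,0],255]
    - [[0,0,-0.0015],[0,0,0],255]
    - [[0.0005,0,-0.0015],[0,0,0],255]
    - [[0,0,-0.0015],[0,0,0],255]
    - [[0.0005,0,-0.0015],[0,0,0],255]
    - [[0,0,-0.0015],[0,0,0],255]

```text
time: 16.45
tool_pos: [0.5597, 0.3192, 0.11]
tool_rot: [-3.142, 0.0, 1.512]
contact_force: [-0.1, -0.2, -0.6]
opening: 0.0003
```

>>> send_rows:
  plan:
    - [[0.0005,0,-0.0015],[0,0,0],255]
    - [[0,0,-0.0015],[0,0,0],255]
    - [[0.0005,0,-0.0015],[0,0,0],255]
    - [[0,0,-0.0015],[0,0,0],255]
    - [[0.0005,0,-0.0015],[0,0,0],255]
    - [[0,0,-0.0015],[0,0,0],255]
    - [[0.0005,0,-0.0015],[0,0,0],255]
    - [[0,0,-0.0015],[0,0,0],255]

```text
time: 17.25
tool_pos: [0.5618, 0.3193, 0.0981]
tool_rot: [3.141, 0.0, 1.512]
contact_force: [0.2, 0.1, 0.7]
opening: 0.0002
```

>>> send_rows:
  plan:
    - [[0,0,0.005],[0,0,0],255]
    - [[0,0,0.015],[0,0,0],255]
    - [[0,0.005,0.03],[0,0,0],255]
    - [[0,0.02,0.04],[0,0,0],255]
    - [[0,0.02,0.04],[0,0,0],255]
    - [[0,0.02,0.04],[0,0,0],255]
    - [[0,0.02,0.03],[0,0,0],255]
    - [[0,0,0],[0,0,0],255]
    - [[0,0,0],[0,0,0],255]
    - [[0,0,0],[0,0,0],255]
    - [[0,0,0],[0,0,0],255]
    - [[0,0,0],[0,0,0],255]
    - [[0,0,0],[0,0,0],255]
    - [[0,0,0],[0,0,0],255]
    - [[0,0,0],[0,0,0],255]

```text
time: 18.75
tool_pos: [0.5618, 0.4041, 0.2982]
tool_rot: [-3.142, 0.0, 1.512]
contact_force: [-0.2, -0.8, 0.3]
opening: 0.0002
```

```bash
python3 - <<'E'
from h import *
import cv2
s=cam("side")["pixels"][:,:,::-1];cv2.imwrite("pics/s9.png",cv2.resize(s[130:390,170:430],None,fx=2.3,fy=2.3,interpolation=cv2.INTER_CUBIC))
E
```

```text
(no output)
```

View pics/s9.png

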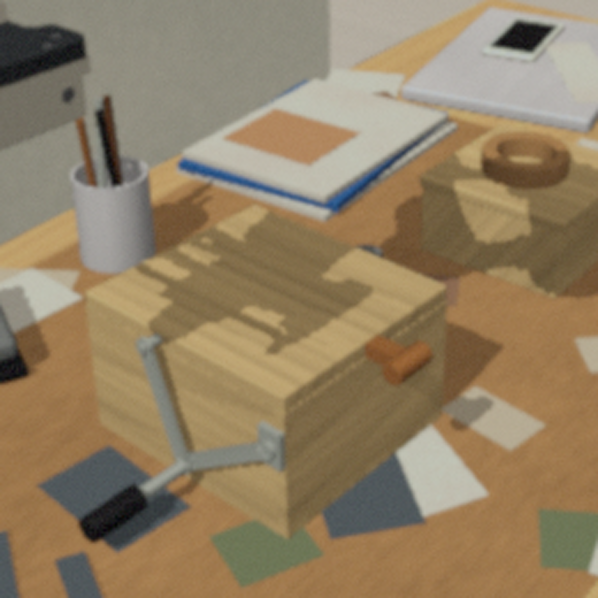

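It looks shut. I'll wait a little more and compare it directly with the initial picture.

>>> send_rows:
  plan:
    - [[0,0,0],[0,0,0],255]
    - [[0,0,0],[0,0,0],255]
    - [[0,0,0],[0,0,0],255]
    - [[0,0,0],[0,0,0],255]
    - [[0,0,0],[0,0,0],255]
    - [[0,0,0],[0,0,0],255]
    - [[0,0,0],[0,0,0],255]
    - [[0,0,0],[0,0,0],255]
    - [[0,0,0],[0,0,0],255]
    - [[0,0,0],[0,0,0],255]

```text
time: 19.8
tool_pos: [0.5617, 0.4042, 0.2982]
tool_rot: [3.142, 0.0, 1.512]
contact_force: [0.4, -1.3, -0.8]
opening: 0.0008
```

```bash
python3 - <<'E'
from h import *
import cv2
s=cam("side")["pixels"][:,:,::-1];a=cv2.imread("pics/side0.png")
f=lambda i:cv2.resize(i[270:360,190:370],None,fx=3.3,fy=3.3,interpolation=cv2.INTER_CUBIC)
cv2.imwrite("pics/cmp.png",np.vstack([f(a),f(np.ascontiguousarray(s))]))
for n,(u,v,w,h) in {"pull":(325,270,40,32),"knob":(200,320,60,50)}.items():
    r=cv2.matchTemplate(np.ascontiguousarray(s),a[v:v+h,u:u+w],cv2.TM_CCOEFF_NORMED);print(n,cv2.minMaxLoc(r)[1::2],(u,v))
E
```

```text
pull (0.9879217743873596, (325, 270)) (325, 270)
knob (0.9961174726486206, (200, 320)) (200, 320)
```

View pics/cmp.png

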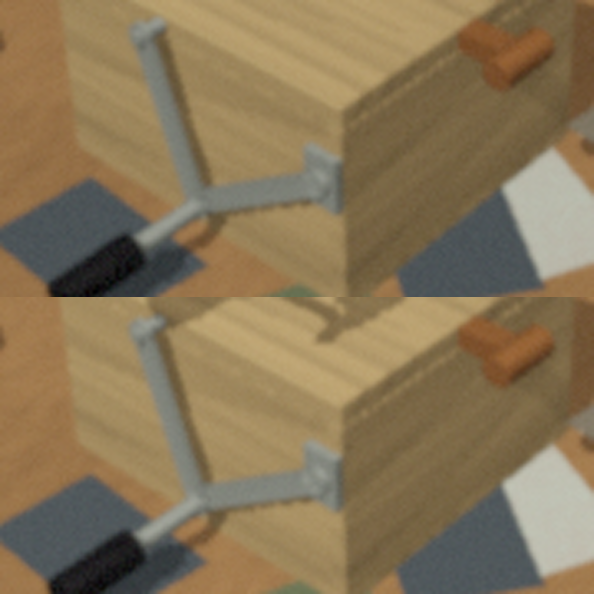

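The pull and knob sit at exactly the same pixels as before the job, so the lid is fully shut and the arm is clear. Handing in.

```bash
python3 -c "
from cell import robot
print(robot.hand_in())"
```

```text
the job is handed in; nothing more can be done
None
```

The stay works: I raised the lid until the stay snapped over and locked, then let go. The stay alone held the lid up while I backed off and moved to the knob. I then pressed the knob down about 50 mm and the lid sank shut by itself. I handed in at about 20 s of the 48 s allowed.

- **Lock:** the stay did not lock at the expected lid height. It took about 6 mm more travel at the pull. The knob then sat within a few pixels of its predicted locked position, and the lid stayed up with the gripper off it.
- **Press:** the highest contact force read between steps while pressing was about 8 N, under the 15 N limit. Forces were only read at the end of each short move.
- **Shut:** the last side picture matches the first with 0 px shift at both the pull and the knob, so the lid is fully down.
- **Arm:** it was well clear at hand-in, with contact force at noise level.

No final check failed or disagreed.

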